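# Park the lint trap's spring plunger and draw out the screen

## Robot

A 6-joint arm with a two-finger parallel gripper is mounted at the origin on the work surface. World frame = base frame: x ahead of the robot, y to its left, z up, the work surface at z = 0. Lengths are in m, angles in rad, forces in N, time in s.
With the tool pointing down it reaches from about 0.35 to 0.875 m from the base axis. Payload 4.2 kg.
Tool frame: the origin (TCP) lies at the very end of the fingers, on their centre line; the grasp point (between the pads) lies 19 mm behind it; z points along the fingers, y is the line along which they close (so a half turn about z gives the same grasp; the last joint's range is limited). The gripper opens to 87 mm and grips with 3 to 60 N. Pads are 19 mm wide; open, the fingers measure 117 mm over their backs; the gripper's body (75 mm by 190 mm) begins 51 mm behind the grasp point.
Start: joints at [1.452, 0.385, 0.008, 0, -1.194, -0.259], TCP at [0.231, 0.581, 0.223] pointing down, gripper open.
Joint ranges: [-3.14, 3.14], [-1.21, 2.06], [-1.07, 1.41], [-3.16, 2.05], [-2.99, -0.16], [-3.1, 3.1]. Speed limits (rad/s): [2.79, 2.79, 3.14, 3.14, 3.14, 3.14].

## Interface

Orientations are given as a unit quaternion [w, x, y, z].
In Python, from plant import r gives the robot as it stands.
- The arm moves only by the tool arm_command, never from a script. Its argument "rows" is a list of rows, each a list of 3 entries, a list of its own where there are three numbers: the turn, a rotation vector about the tool's x, y, z scaled (see below), then the shift along the tool's x, y, z scaled (see below), then the finger opening in mm, from 0 to 87. In form: [[[ax, ay, az], [tx, ty, tz], jaw], ...]. A call has 1 to 10 rows; each row shifts and turns the commanded pose from where the row before left it, along the tool's axes as they then stand; what a row does not reach is not made up. The controller multiplies each number of a shift by 0.06 m and each number of a turn by 0.1 rad. A row lasts 1/8 s, in which the tool goes at most 62.5 mm and 10.7 degrees, less where a joint would pass 70% of its speed; a pose out of reach is approached as far as the arm can. A call with a number of a shift or a turn outside -1 to 1 is refused whole. A call with a gripper value outside its range is refused whole. The fingers move at their own pace and stop on an object; "newtons" is the grip in N (left out, the last holds). Time passes only in rows, so rows that do not move let the fingers close. It gives the time, the measured TCP pose, the force, the opening and the grip force at its end, in the units of the state.
- r.sense(): the state, without advancing time (a new reading comes with each control period).
- r.capture(name): name is "side" or "top"; returns a dict with "frame" (400x640x3 uint8, red, green, blue), "vertical_fov" (degrees; the focal length in pixels is half the picture's height over the tangent of half this angle, whatever the lens; pixels are square), "cx", "cy" (the principal point, pixels), "rvec" (rotation vector, rad) and "tvec" (3), from world to camera coordinates, as OpenCV has them. Camera axes: x right, y down, z forward; pixel columns grow to the right and rows downward; lengths in m; the calibration is good to about 2 mm. A picture is of the moment at which its call begins. There is no depth.
- r.close_job(): hands the job in; it is judged then, once.
The state is a dict: "clock": time; "joint_pos": joint angles; "qd": joint speeds; "joint_efforts": joint torques, N m; "ee_pos": TCP position; "eef_rot": TCP orientation; "wrist_force": force on the tool from outside, world axes, zero at the start; "torque": the same for the moment, N m; "finger_gap": finger opening in m; "gripper_force": force on a finger pad.
Only numpy, scipy, OpenCV 4.12 (cv2) and the standard library are available. Lean on these libraries where they do the work, as an engineer would, in place of code of your own. Each camera call takes 0.05 s, during which the arm holds its last target. There are 200 camera calls.

## Task

The dryer's lint screen is due for cleaning. Pull up the black spring-plunger knob on top of the lint trap just until you feel its stop, without straining it, turn it clockwise and let it settle in its rest notch so that it stays up by itself when you let go; only then draw the screen drawer out as far as it goes and leave it open, with the plunger still parked. Never heave on the drawer while the bolt holds it, and leave everything else on the bench and on the trap where it is.

Things in the scene. Friction and masses are not known exactly. Their poses are not given: they have to be found in the camera images.
- lint_trap: fixed galvanised sheet-metal box, 240 (x) x 320 (y) x 150 mm high, a 100 mm duct elbow on either side; origin at the centre of its underside on the bench; x points from the drawer front (x = -120 mm) to the back, z up. The plunger stands on its top at x = -75, y = -95 mm, a 46 mm high dial gauge at x = 82, y = -105 mm
- knob_grip (a point): black fluted knob of the spring plunger, 33 mm across, 27 mm high, upright; point on its axis at mid-height, 67 mm above the trap's top while the bolt is down. Below it a steel barrel, 24 mm across, 40 to 53 mm tall; a cross pin (reaching 13.5 mm from the axis) runs in its slot: straight up, then clockwise seen from above, then down into a rest notch
- plunger (a joint): lift in m: 0 with the bolt in the drawer's latch hole (drawer free from 7 mm up). It pulls back with 4 N at 0, 6.5 N at 24 mm. The barrel is screwed in to a depth that varies and is not measured: the pin comes level with the cross slot at 11 to 24 mm, and 1.8 mm higher meets a rigid stop; over 18 N of pull there strains the pin. The notch is 2.5 mm deep: parked is 8.5 to 21.5 mm
- knob (a joint): turn in rad, positive clockwise seen from above: 0 (play 0.1) in the straight slot, which keeps the knob from turning; the rest notch holds it anywhere from 1.0 to 1.28 (middle 1.13; the pin also falls in from 0.1 short of that), and ends in a wall. It turns easily once the pin is level with the cross slot; forcing it against slot or wall strains the pin
- handle (a point): middle of the drawer's steel bar handle: a round bar 11 mm thick and 120 mm long, along the trap's y, 35 mm ahead of the drawer's front panel, 120 mm above the bench (the trap's top edge is 30 mm higher); moves with the drawer
- screen (a joint): how far the screen drawer is drawn out, in m: 0 shut, 0.110 at its stop; it slides along the trap's -x, with about 3 N of drag, stays where it is left, and has about 1.5 mm of play while the bolt is down
- tape_roll: roll of aluminium tape on the trap's top, 104 mm across, 48 mm high, lying flat; origin at the centre of its underside
- screw_jar: clear screw jar on the trap's top, 48 mm across, 55 mm high; origin at the centre of its underside
- detergent: white bottle, 90 mm across, 200 mm high, on the bench; origin at the centre of its underside
- stain_spray: slim white bottle, 60 mm across, 180 mm high, on the bench; origin at the centre of its underside
- scoop_cup: measuring cup, 72 mm across, 70 mm high, on the bench; origin at the centre of its underside
- sheet_box: upright cardboard box, 110 x 60 x 160 mm high, on the bench; origin at the centre of its underside
- lint_brush: flat brush lying on the bench, 200 mm long, 42 mm wide; origin at the middle of its length on the bench, x towards the bristles
- screwdriver: screwdriver lying on the bench, 200 mm long, 26 mm thick; origin at the middle of its length on the bench, x towards the tip

How it is judged:
On the way, in this order (a step that is already met when the one before it is completed fails the run):
1. the plunger rests in its notch by itself, drawer still shut (value of joint plunger above 0.0065 m and value of joint knob between 0.85 and 1.4 rad and contact force between the fingers and knob below 0.1 N and value of joint screen below 0.01 m), for 0.2 s.
2. the drawer is drawn out to its stop (value of joint screen above 0.102 m), for 0.1 s.
At the end, for the whole second after the job is handed in: the plunger is parked in its rest notch (up by more than 6.5 mm, turned 0.85 to 1.4 rad) and the screen drawer stands still, drawn out to within 8 mm of its 110 mm stop (value of joint plunger above 0.0065 m and value of joint knob between 0.85 and 1.4 rad and value of joint screen above 0.102 m and velocity of joint screen between -0.01 and 0.01 m/s); the robot touches nothing.
It fails at once if the plunger's cross pin is strained against its barrel with more than 14 N (contact force between knob and barrel above 14 N).
It fails at once if the drawer is heaved with more than 20 N against the bolt (contact force between plunger and screen above 20 N).
It fails at once if another thing on the bench or on the trap is shifted by more than 30 mm (distance of any of tape_roll, screw_jar, detergent, stain_spray, scoop_cup, sheet_box, lint_brush, screwdriver from where it was at the start of the episode above 0.03 m).
It also fails if it takes over 58 s, if anything falls off the work surface, if the arm or the gripper's body presses on something with over 40 N, if the wrist force passes 120 N, or if a joint passes its speed limit or range.

## Working session

There is one attempt and no reset: what is moved stays moved. The work goes in short steps, Python scripts to look and compute and a tool call to move; the robot and the scene stay as the last step left them, time stands still between calls to the robot, and variables do not carry over. Pictures are saved under pics/ and viewed, at most 10 in all, crops included, and the job is handed in when it is done.

Besides the shell and the picture viewer there is one more tool, called after "Request:" as a command line: name --argument value ..., lists and objects as JSON in quotes. arm_command: Moves the arm, as the interface text tells. Shifts and turns lie within -1 to 1; 1 stands for 0.06 m of shift or 0.1 rad of turn. Its arguments: {"type":"object","properties":{"rows":{"type":"array","items":{"type":"array"}},"newtons":{"type":"number"}},"required":["rows"]}

```bash
mkdir -p pics; cat > h.py <<'E'
import numpy as np,cv2
from plant import r
def cam(n):
    c=r.capture(n);f=200/np.tan(np.radians(c["vertical_fov"])/2)
    c["K"]=np.array([[f,0,c["cx"]],[0,f,c["cy"]],[0,0,1.]]);c["R"]=cv2.Rodrigues(np.array(c["rvec"],float))[0];c["t"]=np.array(c["tvec"],float).ravel();return c
def ray(c,p,z):
    d=c["R"].T@np.linalg.solve(c["K"],[p[0],p[1],1]);o=-c["R"].T@c["t"];return o+d*(z-o[2])/d[2]
def proj(c,P):
    q=c["K"]@(c["R"]@np.array(P,float)+c["t"]);return q[:2]/q[2]
def save(c,n,box=None,s=1):
    f=c["frame"][:,:,::-1]
    if box: f=f[box[1]:box[3],box[0]:box[2]]
    cv2.imwrite("pics/"+n,cv2.resize(f,None,fx=s,fy=s,interpolation=cv2.INTER_CUBIC))
E
python3 - <<'E'
from h import *
for n in("top","side"):
    c=cam(n);save(c,n+"0.png");print(n,c["K"][0],c["cy"],-c["R"].T@c["t"],c["R"].round(2).tolist())
print(r.sense())
E
```

```text
top [418.70838558   0.         323.70194528] 203.0642823390349 [0.27012008 0.01800482 1.5170292 ] [[0.04, -1.0, -0.0], [-0.98, -0.04, -0.22], [0.22, 0.01, -0.98]]
side [402.81797257   0.         322.752257  ] 198.63285821027947 [ 0.61625978 -0.76214389  1.05023034] [[1.0, 0.05, -0.01], [0.03, -0.76, -0.65], [-0.05, 0.64, -0.76]]
{'clock': 0.1, 'joint_pos': array([ 1.45158675e+00,  3.85477874e-01,  6.76824061e-03, -4.22087201e-04,
       -1.19399549e+00, -2.58607826e-01]), 'qd': array([-0.00117039, -0.00077838,  0.00292469,  0.0018162 , -0.00125219,
       -0.00135812]), 'joint_efforts': array([ 1.23258571e-03, -3.91690743e+01,  1.87935555e+01,  4.23192054e+00,
        1.34764754e-02, -7.13417080e-05]), 'ee_pos': array([0.23034365, 0.58043109, 0.22157423]), 'eef_rot': array([ 9.65744747e-04,  9.82194665e-01, -1.87863491e-01, -1.29220627e-04]), 'wrist_force': array([0.81493562, 0.54361104, 0.01561984]), 'torque': array([-0.02283415,  0.03222482,  0.00988343]), 'gripper_force': 0.0, 'finger_gap': 0.0871378066175382}
```

View pics/top0.png

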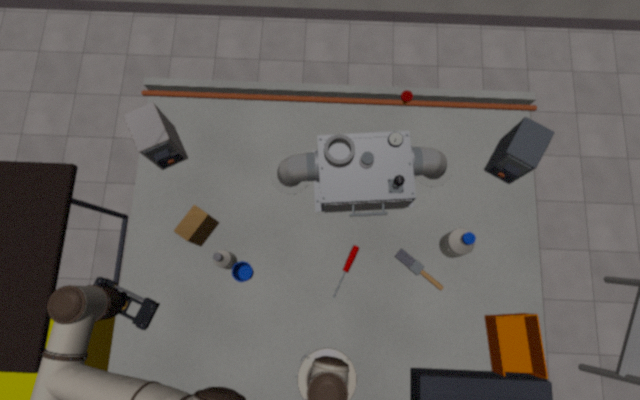

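View pics/side0.png

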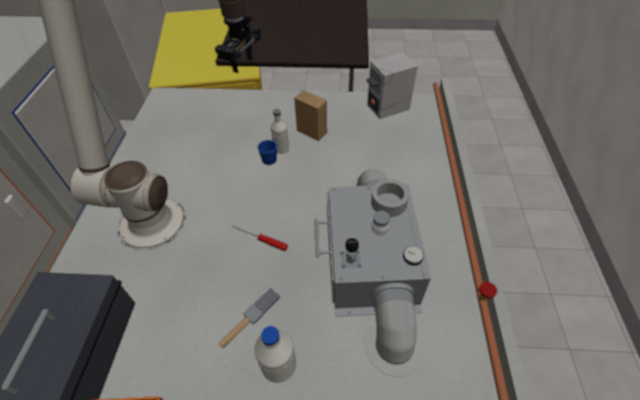

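The top view shows the trap with top corners near (319,135), (411,131), (414,200) and (323,203), the knob near (398,181) and the handle near (368,213). In the side view the knob is near (352,245) and the handle near (320,238). Next I'll measure these.

```bash
python3 - <<'E'
from h import *
T=cam("top");S=cam("side")
def blob(c,b):
    m=(c["frame"][b[1]:b[3],b[0]:b[2]].max(2)<55).astype(np.uint8)
    n,l,s,ce=cv2.connectedComponentsWithStats(m);i=1+s[1:,4].argmax();print(s[i]);return ce[i]+[b[0],b[1]]
kt=blob(T,(385,168,412,196));ks=blob(S,(340,232,364,262));print(kt,ks)
def tri(a,b):
    P=[c["K"]@np.c_[c["R"],c["t"]] for c in(T,S)]
    X=cv2.triangulatePoints(P[0],P[1],np.array(a,float).reshape(2,1),np.array(b,float).reshape(2,1)).ravel();return X[:3]/X[3]
K=tri(kt,ks);print("knob",K,proj(T,K),proj(S,K))
print("rays z.217",ray(T,kt,.217),ray(S,ks,.217))
# top face in the top view: bright bluish-grey, minimal rectangle
for p in [(319,135),(411,131),(414,200),(323,203)]: print("corner",ray(T,p,.15))
for p in [(350,215),(386,213)]: print("handleT",ray(T,p,.12))
for p in [(318,220),(318,255)]: print("handleS",ray(S,p,.12))
save(T,"t1.png",(300,115,440,230),5);save(S,"s1.png",(300,170,440,300),4.5)
E
```

```text
[ 9  8 10 12 69]
[  6   7  12  13 135]
[398.15942029 181.34782609] [351.52592593 245.04444444]
knob [ 0.64351689 -0.20302318  0.21157962] [398.01999037 180.78173835] [350.75131164 245.30955677]
rays z.217 [ 0.64009624 -0.2025598   0.217     ] [ 0.64523927 -0.20577062  0.217     ]
corner [0.8146604  0.06095713 0.15      ]
corner [ 0.84247543 -0.25788018  0.15      ]
corner [ 0.59658182 -0.26710883  0.15      ]
corner [0.57371501 0.03686596 0.15      ]
handleT [ 0.54245616 -0.05609629  0.12      ]
handleT [ 0.55443705 -0.17812505  0.12      ]
handleS [ 0.55101252 -0.05879372  0.12      ]
handleS [ 0.55838153 -0.17724775  0.12      ]
```

View pics/t1.png

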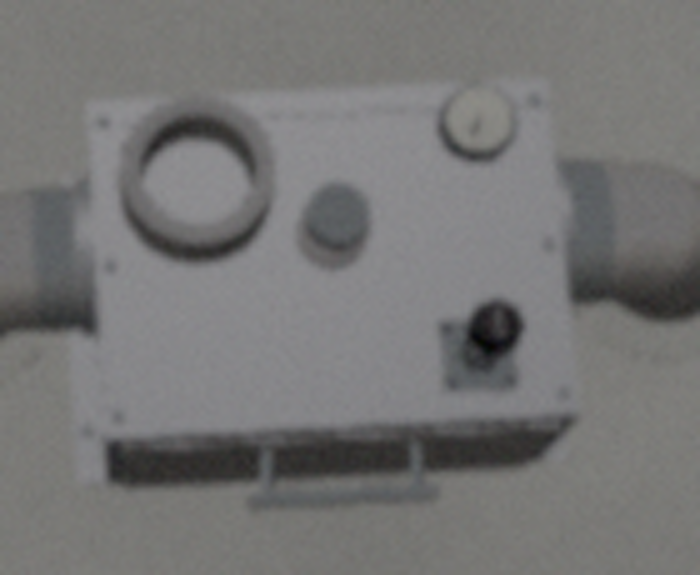

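View pics/s1.png

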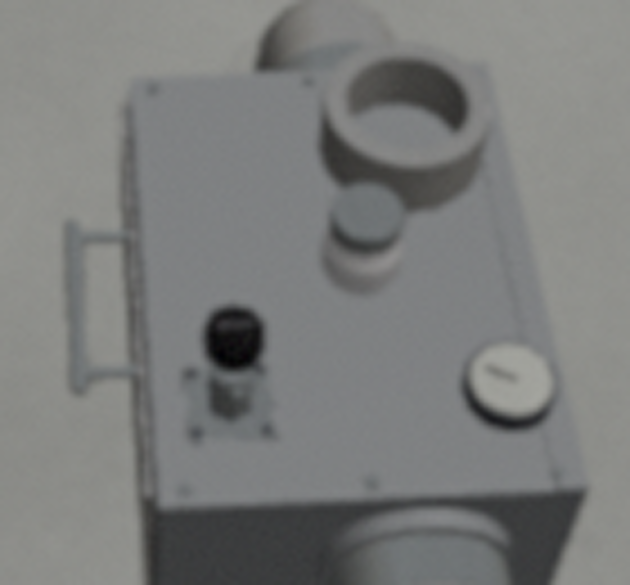

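The crops confirm it. The handle bar ends in the top view are at (350,216) and (388,213), the knob top is at about (399,180), and the trap yaw is about 0.085. The knob comes out at about (0.642, -0.204), which agrees with the trap corners. The tool's current yaw suits both the turn and the handle grasp, so I'll lift and go above the knob.

Request:
arm_command --rows '[[[0,0,0],[0,0,-1],55],[[0,0,0],[0,0,-0.5],55],[[0,0,0],[0.747,0.64,0],55],[[0,0,0],[0.747,0.64,0],55],[[0,0,0],[0.747,0.64,0],55],[[0,0,0],[0.747,0.64,0],55],[[0,0,0],[0.747,0.64,0],55],[[0,0,0],[0.747,0.64,0],55],[[0,0,0],[0.747,0.64,0],55],[[0,0,0],[0.747,0.64,0],55]]' --newtons 10

```text
clock: 1.45
ee_pos: [0.4509, 0.1613, 0.3127]
eef_rot: [-0.0, 0.982, -0.188, 0.0]
wrist_force: [1.5, 1.0, 0.3]
finger_gap: 0.0553
gripper_force: 0.0
```

Request:
arm_command --rows '[[[0,0,0],[0.747,0.64,0],55],[[0,0,0],[0.747,0.64,0],55],[[0,0,0],[0.747,0.64,0],55],[[0,0,0],[0.747,0.64,0],55],[[0,0,0],[0.747,0.64,0],55],[[0,0,0],[0.3,0.25,0],55],[[0,0,0],[0,0,0],55],[[0,0,0],[0,0,0],55]]'

```text
clock: 2.45
ee_pos: [0.5987, -0.1177, 0.3126]
eef_rot: [-0.0, 0.982, -0.187, -0.0]
wrist_force: [0.5, -0.4, 0.3]
finger_gap: 0.0551
gripper_force: 0.0
```

Request:
arm_command --rows '[[[0,0,0],[0.6,0.53,0],55],[[0,0,0],[0.6,0.53,0],55],[[0,0,0],[0,0,0.5],55],[[0,0,0],[0,0,0.3],55],[[0,0,0],[0,0,0],55],[[0,0,0],[0,0,0],55]]'

```text
clock: 3.2
ee_pos: [0.6431, -0.2033, 0.2663]
eef_rot: [0.0, 0.982, -0.187, 0.001]
wrist_force: [-0.3, -0.5, 1.1]
finger_gap: 0.055
gripper_force: 0.0
```

```bash
python3 - <<'E'
from h import *
T=cam("top");S=cam("side");s=r.sense();p=s["ee_pos"];print(p,s["joint_pos"].round(3),proj(S,p),proj(T,p),proj(S,[.642,-.204,.217]))
print(proj(T,[.642,-.204,.217]))
save(S,"s2.png",(290,190,410,290),6)
E
```

```text
[ 0.64315086 -0.20367856  0.26639693] [-0.067  0.447  0.214  0.    -1.335  1.261] [351.49472172 232.67833026] [401.24370132 176.15176584] [350.21776662 244.3944333 ]
[398.60964406 180.79508353]
```

View pics/s2.png

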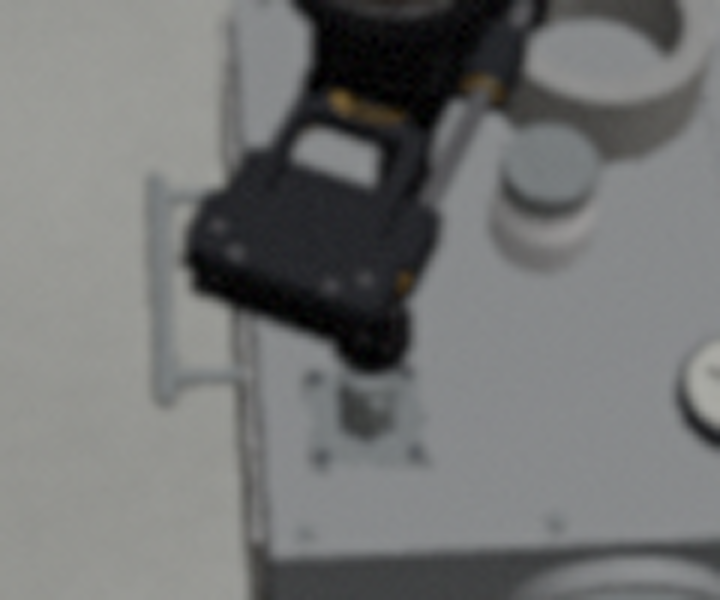

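```bash
python3 - <<'E'
from h import *
from scipy.spatial.transform import Rotation as Ro
S=cam("side");T=cam("top");s=r.sense();p=s["ee_pos"];q=s["eef_rot"];R=Ro.from_quat([q[1],q[2],q[3],q[0]]).as_matrix()
for n,v in dict(padL=(0,.0275,0),padR=(0,-.0275,0),backL=(0,.0425,0),backR=(0,-.0425,0),b1=(.0375,.095,-.07),b2=(-.0375,.095,-.07),b3=(.0375,-.095,-.07),b4=(-.0375,-.095,-.07)).items():
    P=p+R@np.array(v);print(n,P.round(3),((proj(S,P)-[290,190])*6).round(),((proj(T,P)-[350,130])*6).round())
save(T,"t2.png",(350,130,470,230),6)
E
```

```text
padL [ 0.633 -0.23   0.266] [342. 310.] [357. 298.]
padR [ 0.653 -0.178  0.266] [394. 206.] [258. 257.]
backL [ 0.627 -0.243  0.266] [327. 340.] [384. 310.]
backR [ 0.659 -0.164  0.266] [408. 179.] [232. 246.]
b1 [ 0.643 -0.306  0.336] [373. 381.] [542. 246.]
b2 [ 0.573 -0.278  0.336] [177. 307.] [487. 382.]
b3 [ 0.713 -0.129  0.336] [555.   5.] [183.  97.]
b4 [ 0.643 -0.102  0.336] [378. -52.] [125. 229.]
```

View pics/t2.png

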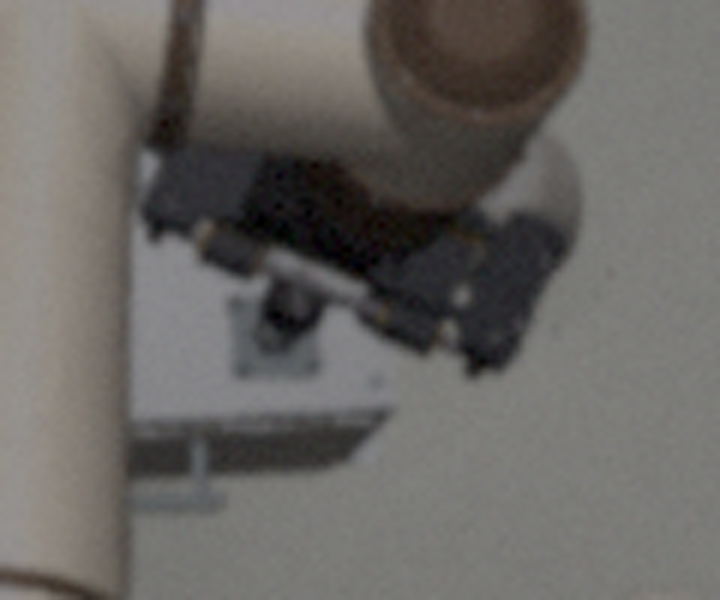

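The top view puts the knob at crop (290,308) against a predicted (292,305), so the alignment is within 1–2 mm. I'll descend and close gently.

Request:
arm_command --rows '[[[0,0,0],[0,0,0.4],55],[[0,0,0],[0,0,0.35],55],[[0,0,0],[0,0,0.25],55],[[0,0,0],[0,0,0],55],[[0,0,0],[0,0,0],55]]'

```text
clock: 4.03
ee_pos: [0.6432, -0.2045, 0.2057]
eef_rot: [0.0, 0.982, -0.188, 0.001]
wrist_force: [0.8, 0.1, 0.8]
finger_gap: 0.0548
gripper_force: 0.0
```

Request:
arm_command --rows '[[[0,0,0],[0,0,0],30],[[0,0,0],[0,0,0],30],[[0,0,0],[0,0,0],30],[[0,0,0],[0,0,0],30],[[0,0,0],[0,0,0],30]]' --newtons 3

```text
clock: 4.65
ee_pos: [0.6433, -0.2033, 0.205]
eef_rot: [-0.001, 0.982, -0.187, 0.001]
wrist_force: [0.8, 5.0, 2.3]
finger_gap: 0.033
gripper_force: 3.0
```

Request:
arm_command --rows '[[[0,0,0],[0,-0.012,0],30],[[0,0,0],[0,0,0],30],[[0,0,0],[0,0,0],30]]'

```text
clock: 5.03
ee_pos: [0.6433, -0.2033, 0.205]
eef_rot: [-0.0, 0.982, -0.188, 0.001]
wrist_force: [0.6, 5.0, 2.9]
finger_gap: 0.0326
gripper_force: 3.0
```

Request:
arm_command --rows '[[[0,0,0],[0,-0.012,0],30],[[0,0,0],[0,0,0],30],[[0,0,0],[0,0,0],30]]'

```text
clock: 5.4
ee_pos: [0.6433, -0.2031, 0.2049]
eef_rot: [0.0, 0.982, -0.188, 0.0]
wrist_force: [1.2, 3.7, 3.6]
finger_gap: 0.0332
gripper_force: 3.0
```

Request:
arm_command --rows '[[[0,0,0],[0,-0.03,0],30],[[0,0,0],[0,0,0],30],[[0,0,0],[0,0,0],30]]'

```text
clock: 5.78
ee_pos: [0.6434, -0.2025, 0.2048]
eef_rot: [0.001, 0.982, -0.188, -0.0]
wrist_force: [-1.0, -2.1, 5.0]
finger_gap: 0.0328
gripper_force: 3.0
```

Request:
arm_command --rows '[[[0,0,0],[0,0,-0.03],30],[[0,0,0],[0,0,0],30],[[0,0,0],[0,0,0],30]]' --newtons 10

```text
clock: 6.15
ee_pos: [0.6433, -0.2023, 0.205]
eef_rot: [0.001, 0.982, -0.188, -0.001]
wrist_force: [-0.7, -5.1, -0.5]
finger_gap: 0.033
gripper_force: 10.0
```

Request:
arm_command --rows '[[[0,0,0],[0,0.012,-0.03],30],[[0,0,0],[0,0,-0.03],30],[[0,0,0],[0,0,0],30]]'

```text
clock: 6.52
ee_pos: [0.6431, -0.2023, 0.2072]
eef_rot: [-0.0, 0.982, -0.188, -0.001]
wrist_force: [1.8, -4.5, -4.6]
finger_gap: 0.0327
gripper_force: 10.0
```

Request:
arm_command --rows '[[[0,0,0],[0,0,-0.03],30],[[0,0,0],[0,0,-0.03],30],[[0,0,0],[0,0,0],30]]'

```text
clock: 6.9
ee_pos: [0.6431, -0.2023, 0.2105]
eef_rot: [-0.0, 0.982, -0.188, -0.002]
wrist_force: [1.3, -4.5, -5.1]
finger_gap: 0.0332
gripper_force: 10.0
```

Request:
arm_command --rows '[[[0,0,0],[0,0.01,-0.03],30],[[0,0,0],[0,0,-0.03],30],[[0,0,0],[0,0,0],30]]'

```text
clock: 7.28
ee_pos: [0.6431, -0.2024, 0.216]
eef_rot: [-0.0, 0.982, -0.188, -0.001]
wrist_force: [2.2, -3.3, -6.0]
finger_gap: 0.0327
gripper_force: 10.0
```

Request:
arm_command --rows '[[[0,0,0],[0,0,-0.02],30],[[0,0,0],[0,0,0],30]]'

```text
clock: 7.52
ee_pos: [0.6431, -0.2024, 0.2183]
eef_rot: [-0.0, 0.982, -0.188, -0.0]
wrist_force: [2.1, -3.1, -7.7]
finger_gap: 0.0323
gripper_force: 10.0
```

Request:
arm_command --rows '[[[0,0,0],[0,0,-0.02],30],[[0,0,0],[0,0,0],30]]'

```text
clock: 7.78
ee_pos: [0.643, -0.2023, 0.2184]
eef_rot: [-0.0, 0.982, -0.188, -0.001]
wrist_force: [3.4, -3.3, -9.6]
finger_gap: 0.0328
gripper_force: 10.0
```

Request:
arm_command --rows '[[[0,0,0],[0,0,-0.02],30],[[0,0,0],[0,0,0],30]]'

```text
clock: 8.02
ee_pos: [0.6427, -0.2021, 0.219]
eef_rot: [-0.0, 0.982, -0.188, -0.001]
wrist_force: [3.0, -3.2, -12.0]
finger_gap: 0.0324
gripper_force: 10.0
```

The stop is felt at z ≈ 0.2184. I'll back off to about 0.9 mm below it.

Request:
arm_command --rows '[[[0,0,0],[0,0,0.04],30],[[0,0,0],[0,0,0.02],30],[[0,0,0],[0,0,0],30],[[0,0,0],[0,0,0],30]]'

```text
clock: 8.52
ee_pos: [0.643, -0.2023, 0.2175]
eef_rot: [-0.0, 0.982, -0.188, -0.0]
wrist_force: [-0.2, -1.2, -4.0]
finger_gap: 0.0327
gripper_force: 10.0
```

Request:
arm_command --rows '[[[0,0,0.7],[0,0,0],30],[[0,0,0.7],[0,0,0],30],[[0,0,0.7],[0,0,0],30],[[0,0,0],[0,0,0],30]]'

```text
clock: 9.02
ee_pos: [0.6434, -0.2019, 0.2172]
eef_rot: [-0.0, 0.957, -0.289, 0.0]
wrist_force: [0.9, 0.6, -5.7]
finger_gap: 0.0327
gripper_force: 10.0
```

```bash
python3 - <<'E'
from h import *
s=r.sense();print(s["torque"],s["wrist_force"],s["ee_pos"],2*np.arctan2(s["eef_rot"][2],s["eef_rot"][1]))
E
```

```text
[ 0.20920536 -0.07118774 -0.04359032] [ 0.89139895  0.60006398 -5.73291186] [ 0.64337577 -0.201859    0.21721441] -0.5867742267375152
```

Request:
arm_command --rows '[[[0,0,0.8],[0,0,0],30],[[0,0,0.8],[0,0,0],30],[[0,0,0.8],[0,0,0],30],[[0,0,0.8],[0,0,0],30],[[0,0,0.8],[0,0,0],30],[[0,0,0.8],[0,0,0],30],[[0,0,0.8],[0,0,0],30],[[0,0,0],[0,0,0],30]]'

```text
clock: 10.02
ee_pos: [0.6445, -0.2011, 0.2172]
eef_rot: [-0.001, 0.841, -0.542, 0.001]
wrist_force: [3.8, 3.6, -5.8]
finger_gap: 0.0326
gripper_force: 10.0
```

```bash
python3 - <<'E'
from h import *
s=r.sense();print(s["torque"],s["wrist_force"],s["ee_pos"],2*np.arctan2(s["eef_rot"][2],s["eef_rot"][1])+.378)
E
```

```text
[ 1.26126523 -1.12203065  0.0721399 ] [ 3.82214287  3.56699901 -5.80000398] [ 0.64452132 -0.20111365  0.21723545] -0.7671468530786635
```

Request:
arm_command --rows '[[[0,0,0.8],[0,0,0],30],[[0,0,0.8],[0,0,0],30],[[0,0,0.8],[0,0,0],30],[[0,0,0.8],[0,0,0],30],[[0,0,0.4],[0,0,0],30],[[0,0,0],[0,0,0],30]]'

```text
clock: 10.78
ee_pos: [0.6455, -0.2009, 0.2175]
eef_rot: [-0.002, 0.73, -0.683, 0.001]
wrist_force: [5.8, 3.7, -4.9]
finger_gap: 0.0327
gripper_force: 10.0
```

```bash
python3 - <<'E'
from h import *
s=r.sense();print(s["torque"],s["wrist_force"],s["ee_pos"],2*np.arctan2(s["eef_rot"][2],s["eef_rot"][1])+.378)
E
```

```text
[ 1.48230128 -1.65174798 -0.00229378] [ 5.77838356  3.71701063 -4.86352863] [ 0.64546271 -0.20093269  0.21747706] -1.12666635277701
```

Request:
arm_command --rows '[[[0,0,0],[0,0,0.03],30],[[0,0,0],[0,0,0.03],30],[[0,0,0],[0,0,0],30]]'

```text
clock: 11.15
ee_pos: [0.6455, -0.201, 0.2145]
eef_rot: [-0.002, 0.73, -0.683, 0.002]
wrist_force: [5.1, 4.4, -4.3]
finger_gap: 0.0323
gripper_force: 10.0
```

Request:
arm_command --rows '[[[0,0,0],[0,0,0.02],30],[[0,0,0],[0,0,0],30]]'

```text
clock: 11.4
ee_pos: [0.6455, -0.201, 0.2143]
eef_rot: [-0.002, 0.73, -0.683, 0.002]
wrist_force: [3.5, 5.8, -1.1]
finger_gap: 0.0323
gripper_force: 10.0
```

It is seated: z stopped at 0.2143, 4 mm below the stop, and the pull has fallen off. Releasing and raising.

Request:
arm_command --rows '[[[0,0,0],[0,0,0],55],[[0,0,0],[0,0,0],55],[[0,0,0],[0,0,0],55],[[0,0,0],[0,0,0],55],[[0,0,0],[0,0,-0.3],55],[[0,0,0],[0,0,-0.8],55],[[0,0,0],[0,0,-0.8],55],[[0,0,0],[0,0,0],55]]'

```text
clock: 12.4
ee_pos: [0.6448, -0.2034, 0.3322]
eef_rot: [-0.003, 0.729, -0.684, 0.005]
wrist_force: [0.2, 0.4, -0.2]
finger_gap: 0.0551
gripper_force: 0.0
```

```bash
python3 - <<'E'
from h import *
S=cam("side");T=cam("top");s=r.sense();print(s["ee_pos"],s["joint_pos"].round(3),2*np.arctan2(s["eef_rot"][2],s["eef_rot"][1]))
for z in(.217,.228): print(proj(S,[.6427,-.2042,z]),proj(T,[.6427,-.2042,z]))
save(S,"s3.png",(290,190,410,290),6)
E
```

```text
[ 0.64310757 -0.20247688  0.32655594] [-0.066  0.429  0.332 -0.    -1.473  0.129] -1.5079258589384346
[350.5009179  244.47288254] [398.67256829 180.5878598 ]
[350.6741526  241.96177818] [399.26543613 179.65939112]
```

View pics/s3.png

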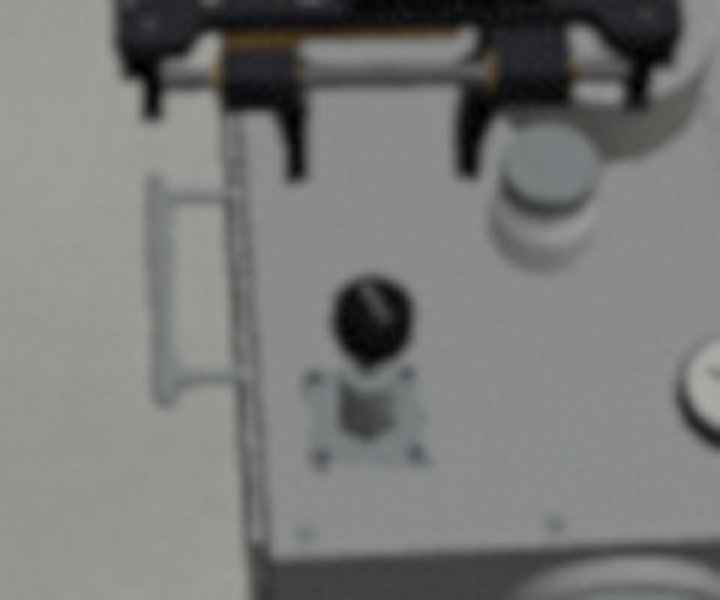

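The knob is at crop (373,318), about 2 px higher than it was at the start, and its line has turned, so it is parked by itself. The handle middle is at crop (163,290). I'll move above the handle.

Request:
arm_command --rows '[[[0,0,0],[-0.507,0.475,0],27],[[0,0,0],[-0.507,0.475,0],27],[[0,0,0],[-0.507,0.475,0],27],[[0,0,-0.2],[0,0,0],27],[[0,0,0],[0,0,0.9],27],[[0,0,0],[0,0,0.9],27],[[0,0,0],[0,0,0.7],27],[[0,0,0],[0,0,0.4],27],[[0,0,0],[0,0,0],27],[[0,0,0],[0,0,0],27]]'

```text
clock: 13.75
ee_pos: [0.5531, -0.1172, 0.1529]
eef_rot: [-0.0, 0.736, -0.677, 0.001]
wrist_force: [-0.4, -0.6, -0.2]
finger_gap: 0.027
gripper_force: 0.0
```

```bash
python3 - <<'E'
from h import *
S=cam("side");s=r.sense();p=s["ee_pos"];print(p,s["finger_gap"],s["wrist_force"],2*np.arctan2(s["eef_rot"][2],s["eef_rot"][1]))
o=[270,185]
for q in(p,p+[.0135,0,0],p-[.0135,0,0]): print((proj(S,q)-o)*6)
save(S,"s4.png",(270,185,390,285),6)
E
```

```text
[ 0.55326399 -0.11707751  0.15340755] 0.027001459664948775 [-0.04615805  0.19612213  0.07876475] -1.487681861480731
[283.30784975 267.6663515 ]
[312.83624979 268.73393993]
[253.81259732 266.59996152]
```

View pics/s4.png

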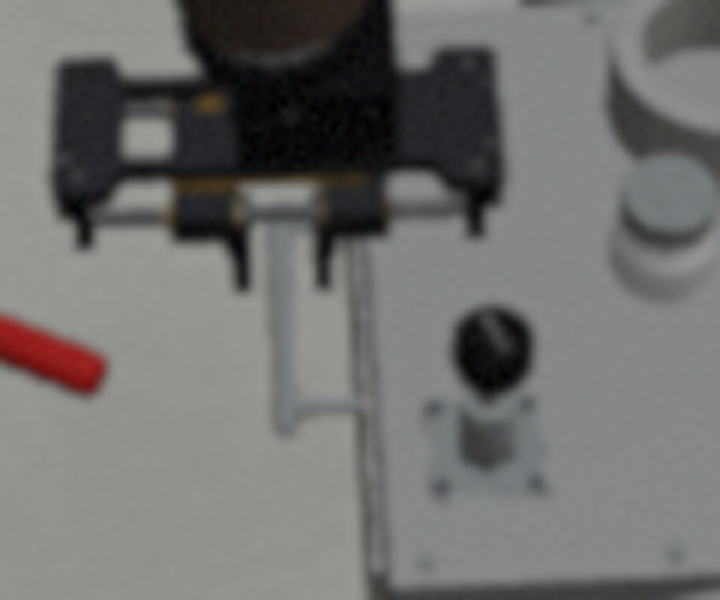

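The bar (crop x≈284) is centred between the fingers (242 and 323). Descend, grip and begin a gentle pull.

Request:
arm_command --rows '[[[0,0,0],[0,0,0.35],27],[[0,0,0],[0,0,0.3],27],[[0,0,0],[0,0,0.2],27],[[0,0,0],[0,0,0],27]]'

```text
clock: 14.3
ee_pos: [0.5522, -0.1168, 0.1013]
eef_rot: [0.0, 0.736, -0.677, -0.0]
wrist_force: [-0.1, -0.5, -0.1]
finger_gap: 0.0272
gripper_force: 0.0
```

Request:
arm_command --rows '[[[0,0,0],[0,0,0],8],[[0,0,0],[0,0,0],8],[[0,0,0],[0,0,0],8],[[0,0,0],[0,0,0],8]]' --newtons 8

```text
clock: 14.8
ee_pos: [0.5515, -0.1169, 0.1018]
eef_rot: [0.0, 0.736, -0.677, -0.0]
wrist_force: [-3.7, -0.3, 4.2]
finger_gap: 0.0107
gripper_force: 8.0
```

Request:
arm_command --rows '[[[0,0,0],[0,0.05,0],8],[[0,0,0],[0,0.05,0],8],[[0,0,0],[0,0,0],8]]'

```text
clock: 15.18
ee_pos: [0.5472, -0.1173, 0.1018]
eef_rot: [-0.001, 0.736, -0.677, 0.001]
wrist_force: [1.6, -0.3, 1.4]
finger_gap: 0.0105
gripper_force: 8.0
```

The drawer is free, with only about 3 N of drag. Pulling on.

Request:
arm_command --rows '[[[0,0,0],[0,0.2,0],8],[[0,0,0],[0,0.25,0],8],[[0,0,0],[0,0.25,0],8],[[0,0,0],[0,0.25,0],8],[[0,0,0],[0,0.25,0],8],[[0,0,0],[0,0.2,0],8],[[0,0,0],[0,0.1,0],8],[[0,0,0],[0,0,0],8]]'

```text
clock: 16.18
ee_pos: [0.4543, -0.1261, 0.1017]
eef_rot: [0.001, 0.736, -0.677, -0.0]
wrist_force: [0.7, -7.8, 4.6]
finger_gap: 0.0105
gripper_force: 8.0
```

Request:
arm_command --rows '[[[0,0,0],[0,0.08,0],8],[[0,0,0],[0,0.08,0],8],[[0,0,0],[0,0,0],8]]'

```text
clock: 16.55
ee_pos: [0.4453, -0.1269, 0.1018]
eef_rot: [0.001, 0.736, -0.677, 0.0]
wrist_force: [0.9, -8.3, 3.0]
finger_gap: 0.0107
gripper_force: 8.0
```

Request:
arm_command --rows '[[[0,0,0],[0,0.05,0],8],[[0,0,0],[0,0.04,0],8],[[0,0,0],[0,0,0],8]]'

```text
clock: 16.92
ee_pos: [0.442, -0.1272, 0.1018]
eef_rot: [-0.0, 0.736, -0.677, 0.002]
wrist_force: [5.4, -8.8, -1.8]
finger_gap: 0.0108
gripper_force: 8.0
```

At the stop. Release and rise.

Request:
arm_command --rows '[[[0,0,0],[0,0,0],27],[[0,0,0],[0,0,0],27],[[0,0,0],[0,0,0],27],[[0,0,0],[0,0,-0.3],27],[[0,0,0],[0,0,-0.7],27],[[0,0,0],[0,0,-0.9],27],[[0,0,0],[0,0,-0.9],27],[[0,0,0],[0,0,0],27],[[0,0,0],[0,0,0],27],[[0,0,0],[0,0,0],27]]'

```text
clock: 18.18
ee_pos: [0.4405, -0.1258, 0.2677]
eef_rot: [0.001, 0.736, -0.677, -0.001]
wrist_force: [-0.5, -0.4, 1.1]
finger_gap: 0.027
gripper_force: 0.0
```

```bash
python3 - <<'E'
from h import *
S=cam("side");s=r.sense();print(s["ee_pos"],s["wrist_force"],s["clock"])
o=[240,165]
for z in(0,):print((proj(S,[.4428,-.127,.12])-o)*5)
save(S,"s5.png",(240,165,390,285),5)
E
```

```text
[ 0.44073942 -0.12591674  0.26780111] [ 0.15330253  0.0488395  -0.56863553] 18.225
[189.51460886 365.37053511]
```

View pics/s5.png

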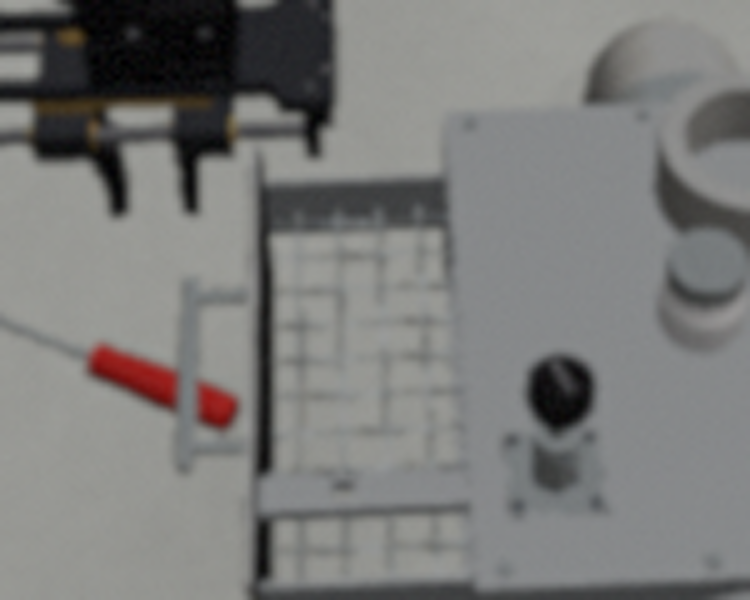

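The drawer is fully out: its handle is at crop (188,370), against a predicted (190,365) for the stop. The knob is still parked at crop (561,390), and the gripper is clear.

```bash
python3 -c "
from plant import r
print(r.close_job())"
```

```text
the job is handed in; nothing more can be done
None
```

The job is handed in: the plunger is parked in its notch, the screen drawer is drawn out to its stop and the gripper is clear of everything; the judge returned no verdict.

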